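# Find the unlocked drawer of the specimen chest and pull it open

## Task

Only one of the three drawers in the specimen chest is unlocked, and you cannot see which: swing the lamp aside until its head is wholly clear of the chest, beyond its right-hand end, find the unlocked drawer by tugging gently at the handles, and pull it out fully to its stop. Do not force a locked drawer or yank against the stop (keep your pull under 40 N), and leave the vial rack, the pump bottle and the pen box where they stand. Finish with the drawer left open and your hand off everything.

Things in the scene. Friction and masses are not known exactly. Their poses are not given: they have to be found in the camera images.
- chest: Low beige steel specimen chest fixed on the green table, 220 deep (x) x 340 wide (y) x 110 mm high, with three identical drawers side by side in its front. Origin: centre of its underside; its front is the plane x = -110 mm and looks along -x towards the robot, y to the left as the robot sees it, z up.
- lamp: White swing-arm lamp: fixed round foot (110 mm wide) and post beside the chest's right-hand end. Origin: centre of the foot's underside, on the post axis. z up.
- lamp_arm (a joint): Swing of the lamp's level arm about the upright post (rad), range -0.4 to 2.5. 0: the arm points along the lamp's +y, across above the handles; growing, it swings towards the robot (1.57: points along the lamp's -x) and then outward to the right. It is stiff enough to stay where it is left, about 1 N at mid-arm moves it.
- lamp_pivot (a point): Point on the post axis at the height of the arm's centre line (about 212 mm above the table). The arm is a straight aluminium bar, 16 mm thick, running level from here to 250 mm out. A hub 32 mm wide sits on the axis.
- lamp_head (a point): Centre of the lamp's head, a flat white disc 100 mm wide and 20 mm thick (its top level with the arm's centre line), 290 mm out from the post axis; z 10 mm below the arm's centre line.
- drawer_left (a joint): How far the left drawer (as the robot sees it) is pulled out, m: 0 shut, 0.12 at its end stop. It slides along the chest's -x. The unlocked drawer drags with about 3 N; a locked one has only about 3 mm of play.
- drawer_middle (a joint): How far the middle drawer (as the robot sees it) is pulled out, m: 0 shut, 0.12 at its end stop. It slides along the chest's -x. The unlocked drawer drags with about 3 N; a locked one has only about 3 mm of play.
- drawer_right (a joint): How far the right drawer (as the robot sees it) is pulled out, m: 0 shut, 0.12 at its end stop. It slides along the chest's -x. The unlocked drawer drags with about 3 N; a locked one has only about 3 mm of play.
- handle_left (a point): Middle of the left drawer's handle bar, a level steel bar 10 mm thick along the chest's y, 72 mm wide between its two 10 mm legs (62 mm free between them), 45 mm in front of the drawer front (40 mm free behind the bar), 79 mm above the table, 31 mm below the chest's top.
- handle_middle (a point): Middle of the middle drawer's handle bar, a level steel bar 10 mm thick along the chest's y, 72 mm wide between its two 10 mm legs (62 mm free between them), 45 mm in front of the drawer front (40 mm free behind the bar), 79 mm above the table, 31 mm below the chest's top.
- handle_right (a point): Middle of the right drawer's handle bar, a level steel bar 10 mm thick along the chest's y, 72 mm wide between its two 10 mm legs (62 mm free between them), 45 mm in front of the drawer front (40 mm free behind the bar), 79 mm above the table, 31 mm below the chest's top.
- rack: White vial rack, 80 x 200 x 45 mm, with black caps up to 9 mm above it, loose on the rear of the chest's top. Origin: centre of its underside.
- pump: White pump bottle, 72 mm wide, 185 mm high, its spout reaching 60 mm out along its -x; loose on the table left of the chest. Origin: centre of its underside.
- pen_box: Clear open box with pens, 110 x 170 x 50 mm, loose on the table on the left. Origin: centre of its underside.

How it is judged:
By the outcome, as a careful person would: the job done as asked, in the order asked, and still so for the second after the job is handed in, with the robot touching nothing.
It also fails if it takes over 61 s, if anything falls off the work surface, if the arm or the gripper's body presses on something with over 40 N, if the wrist force passes 120 N, or if a joint passes its speed limit or range.

## Robot

A 7-joint arm with a two-finger parallel gripper is mounted at the origin on the work surface. World frame = base frame: x ahead of the robot, y to its left, z up, the work surface at z = 0. Lengths are in m, angles in rad, forces in N, time in s.
With the tool pointing down it reaches from about 0.4 to 0.875 m from the base axis. Payload 4.4 kg.
Tool frame: the origin (TCP) lies on the centre line of the jaws, within the pads' length; the fingertips stand 8 mm ahead of it and the grasp point (between the pads) lies 11 mm behind it; z points along the fingers, y is the line along which they close (so a half turn about z gives the same grasp; the last joint's range is limited). The gripper opens to 85 mm and grips with 20 to 120 N. Pads are 22 mm wide; open, the fingers measure 114 mm over their backs; the gripper's body (76 mm by 85 mm) begins 54 mm behind the grasp point. The pads swing forward as they close: fully open they stand 13 mm farther back than shut.
Start: joints at [-1.312, 0.628, 0.038, 1.517, -0.027, 0.996, -0.02], TCP at [0.207, 0.616, 0.239] pointing down, gripper open.
Joint ranges: [-3.06, 3.06], [-0.37, 2.12], [-1.25, 1.32], [0.18, 2.47], [-1.1, 4.24], [0.23, 1.98], [-2.94, 2.94]. Speed limits (rad/s): [2.57, 2.57, 3.14, 3.14, 3.14, 3.14, 3.14].

## Interface

Orientations are given as [roll, pitch, yaw] about the fixed x, y, z axes, in that order (R = Rz(yaw) Ry(pitch) Rx(roll)).
In Python, from bench import arm, solver, readout, vision gives the robot as it stands. Calls block until the motion is done:
- arm.goto(position, orientation): joint-space move of the TCP to a pose.
- arm.line_to(position, feed=0.15, frame=None): straight line of the TCP; frame=None keeps the orientation; feed is the mean speed in m/s.
- arm.goto_joints(angles): joint-space move.
- arm.grip(opening): opening from 0.0 (shut) to 1.0 (fully open); the grip force is fixed at half the most; returns when the fingers have stopped.
- arm.dwell(seconds).
- solver.inverse_kinematics(position, orientation): joint angles nearest the present ones, or None.
- readout.get_obs(): the state.
- vision.grab_frame(name): name is "scene" or "top" or "wrist"; returns a dict with "frame" (420x560x3 uint8, blue, green, red), "fx", "fy", "cx", "cy" (pixels), "world_from_camera" (4x4, takes a point from camera to world coordinates). Camera axes: x right, y down, z forward; pixel columns grow to the right and rows downward; lengths in m; the calibration is good to about 2 mm. A picture is of the moment at which its call begins. There is no depth.
A pose or a line that the arm cannot do raises arm.PlanningError and nothing moves.
- arm.sign_off(): hands the job in; it is judged then, once.
The state is a dict: "time_s": time; "joints": joint angles; "joint_velocities": joint speeds; "joint_efforts": joint torques, N m; "eef_pos": TCP position; "tool_rot": TCP orientation; "contact_force": force on the tool from outside, world axes, zero at the start; "wrist_torque": the same for the moment, N m; "grip_width": opening from 0.0 (shut) to 1.0 (fully open); "grasp_force": force on a finger pad.
Only numpy, scipy, OpenCV 4.12 (cv2) and the standard library are available. Lean on these libraries where they do the work, as an engineer would, in place of code of your own. Each camera call takes 0.05 s, during which the arm holds its last target. There are 200 camera calls.

## Working session

There is one attempt and no reset: what is moved stays moved. The work goes in short steps, each a Python script; the robot and the scene stay as the last script left them, time stands still between calls to the robot, and variables do not carry over. Pictures are saved under pics/ and viewed, at most 10 in all, crops included, and the job is handed in when it is done.

```bash
mkdir -p pics
python3 - <<'E'
from bench import arm, solver, readout, vision
import cv2,json,numpy as np
for n in ("scene","top"):
    f=vision.grab_frame(n); cv2.imwrite(f"pics/{n}0.png",f["frame"])
    np.savez(f"{n}0.npz",**{k:np.array(v) for k,v in f.items()})
    print(n,f["fx"],f["fy"],f["cx"],f["cy"],np.round(f["world_from_camera"],4).tolist())
o=readout.get_obs();print({k:np.round(v,3).tolist() for k,v in o.items()})
E
```

```text
scene 520.7793798614211 520.7793798614211 284.47503566714323 216.15486730354272 [[-0.5922, 0.6845, -0.425, 1.1978], [0.8057, 0.4959, -0.3239, 0.5235], [-0.011, -0.5343, -0.8452, 1.3703], [0.0, 0.0, 0.0, 1.0]]
top 395.8675918286712 395.8675918286712 276.593234267395 208.07856387536947 [[-0.0047, -0.9824, 0.1865, 0.3846], [-0.9999, 0.0027, -0.0109, 0.0809], [0.0102, -0.1865, -0.9824, 1.1816], [0.0, 0.0, 0.0, 1.0]]
{'time_s': 0.1, 'joints': [-1.312, 0.629, 0.038, 1.518, -0.027, 0.996, -0.02], 'joint_velocities': [0.0, -0.002, -0.001, -0.003, -0.001, -0.003, 0.0], 'joint_efforts': [0.003, -56.454, 1.23, -19.398, 0.011, 0.005, -0.0], 'eef_pos': [0.207, 0.615, 0.238], 'tool_rot': [-3.14, 0.0, 2.817], 'contact_force': [-0.085, -0.014, 0.356], 'wrist_torque': [0.009, -0.017, 0.018], 'grasp_force': 0.0, 'grip_width': 0.999}
```

View pics/scene0.png

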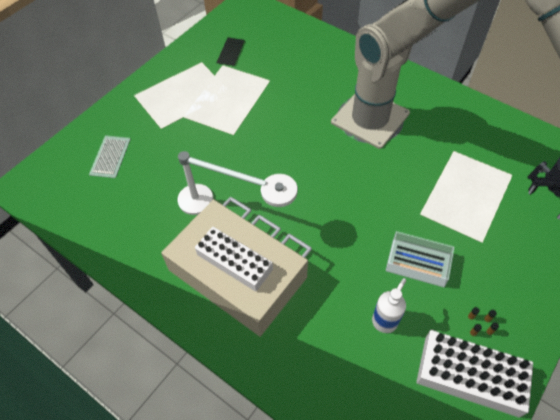

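View pics/top0.png

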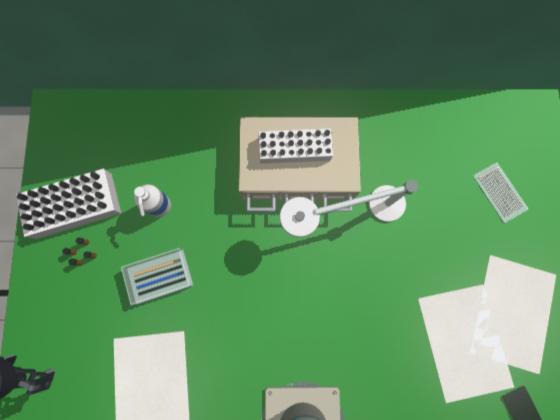

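The top view shows the beige chest with top corners near (240,118), (359,118), (360,192) and (239,191). The lamp foot is at (388,204), the hub at (411,187) and the head at (300,216). The handles sit at about row 203, with columns near 262, 300 and 338. Next I'll measure these.

```bash
cat > h.py <<'E'
import numpy as np, cv2
def ray(f,uv,z):
    T=np.array(f["world_from_camera"]); d=T[:3,:3]@[(uv[0]-f["cx"])/f["fx"],(uv[1]-f["cy"])/f["fy"],1.]
    return T[:3,3]+d*(z-T[2,3])/d[2]
def pix(f,p):
    T=np.linalg.inv(np.array(f["world_from_camera"])); c=T[:3,:3]@p+T[:3,3]
    return np.array([f["fx"]*c[0]/c[2]+f["cx"],f["fy"]*c[1]/c[2]+f["cy"]])
E
python3 - <<'E'
from h import *
F={n:dict(np.load(n+"0.npz")) for n in("top","scene")}
t=F["top"];im=t["frame"];hsv=cv2.cvtColor(im,cv2.COLOR_BGR2HSV)
m=((hsv[...,0]>8)&(hsv[...,0]<28)&(hsv[...,1]>45)&(hsv[...,2]>120)).astype(np.uint8)
m[:, :200]=0;m[:,400:]=0;m[:100]=0;m[260:]=0
m=cv2.morphologyEx(m,cv2.MORPH_OPEN,np.ones((3,3)))
c=max(cv2.findContours(m,cv2.RETR_EXTERNAL,cv2.CHAIN_APPROX_NONE)[0],key=cv2.contourArea)
P=np.array([ray(t,p[0],.11)[:2] for p in c],np.float32)
r=cv2.minAreaRect(P);print("chest top",r,cv2.boundingRect(c))
box=cv2.boxPoints(r);print(box.round(3).tolist())
w=((hsv[...,1]<40)&(hsv[...,2]>150)).astype(np.uint8)
for n,(x0,y0,x1,y1),z in(("head",(275,190,325,240),.212),("foot",(365,180,412,225),.01)):
    a=np.zeros_like(w);a[y0:y1,x0:x1]=w[y0:y1,x0:x1]
    a=cv2.morphologyEx(a,cv2.MORPH_OPEN,cv2.getStructuringElement(2,(11,11)))
    c=max(cv2.findContours(a,0,1)[0],key=cv2.contourArea)
    (u,v),rad=cv2.minEnclosingCircle(c);b=cv2.boundingRect(c);print(n,(u,v),rad,b,ray(t,(u,v),z).round(4))
for z in(.212,.23):print("hub",z,ray(t,(411.5,187),z).round(4))
for uv in((262,205),(300,205),(338,205)):print("handle",ray(t,uv,.079).round(3))
s=F["scene"]
for n,uv,z in(("head",(279,189),.212),("hub",(184,158),.22),("foot",(195,199),.005)):print("scene",n,ray(s,uv,z).round(4))
cv2.imwrite("pics/crop1.png",cv2.resize(im[100:260,210:430],None,fx=3.5,fy=3.5,interpolation=cv2.INTER_CUBIC))
E
```

```text
chest top ((0.806667149066925, 0.1598426252603531), (0.021061984822154045, 0.08476503193378448), 85.77941131591797) (241, 119, 9, 29)
[[0.7639999985694885, 0.15199999511241913], [0.8479999899864197, 0.1459999978542328], [0.8500000238418579, 0.16699999570846558], [0.7649999856948853, 0.17299999296665192]]
head (299.7578430175781, 215.83798217773438) 20.421133041381836 (280, 197, 40, 40) [0.5489 0.0126 0.212 ]
foot (386.5, 203.0) 18.848176956176758 (369, 185, 37, 37) [ 0.6218 -0.2651  0.01  ]
hub 0.212 [ 0.622  -0.2711  0.212 ]
hub 0.23 [ 0.6176 -0.2646  0.23  ]
handle [0.603 0.11  0.079]
handle [0.603 0.002 0.079]
handle [ 0.602 -0.106  0.079]
scene head [0.5536 0.0158 0.212 ]
scene hub [ 0.6292 -0.2616  0.22  ]
scene foot [ 0.626  -0.2679  0.005 ]
```

View pics/crop1.png

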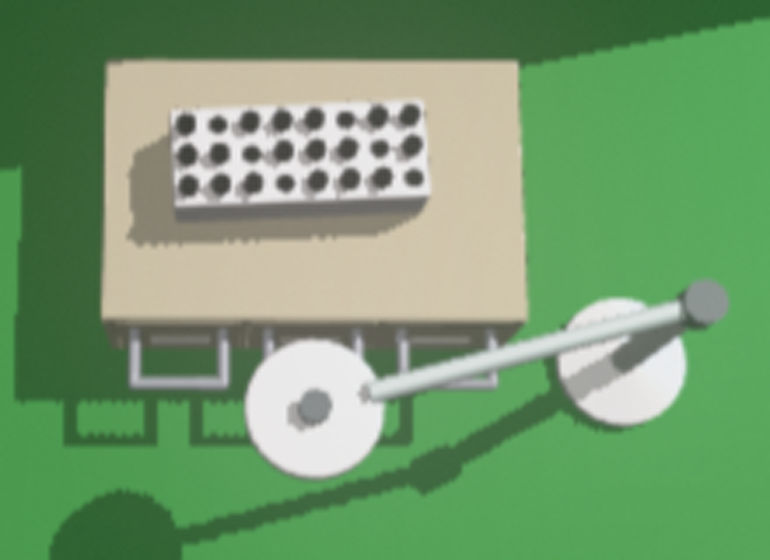

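The head and foot agree between the two views to about 5 mm. The head-to-post distance of 0.289 m also matches the given 0.290 m. Now I'll get the chest corners and handle points, then swing the lamp.

```bash
cat >> h.py <<'E'
P=np.array([.624,-.266])
def swing(q,r=.18,off=.02): return P+r*np.array([-np.sin(q),np.cos(q)])+off*np.array([np.cos(q),np.sin(q)])
E
python3 - <<'E'
from h import *
from bench import arm, solver, readout, vision
t=dict(np.load("top0.npz"))
for n,uv,z in(("FL",(239.1,191.1),.11),("FR",(360,191.4),.11),("RL",(240.9,117.7),.11),("RR",(358,117.4),.11),
  ("hL",(261.4,209.7),.084),("hM",(299.7,209.6),.084),("hR",(338,209.4),.084)): print(n,ray(t,uv,z).round(4))
D=[np.pi,0,0]
for yaw in(0,np.pi,np.pi/2,-np.pi/2):
  for pt in([*swing(.1,off=.05),.35],[*swing(1.2),.195],[*swing(2.2),.195]):
    q=solver.inverse_kinematics(pt,[np.pi,0,yaw]);print(round(yaw,2),np.round(pt,3),None if q is None else np.round(q,2))
for yaw,p in((0,-.26),(np.pi,.26)):
  for y in(-.106,.11):
    for x in(.62,.5):
      q=solver.inverse_kinematics([x,y,.072],[np.pi,p,yaw]);print(round(yaw,2),x,y,None if q is None else np.round(q,2))
E
```

```text
FL [0.6363 0.1728 0.11  ]
FR [ 0.6347 -0.1634  0.11  ]
RL [0.8531 0.1705 0.11  ]
RR [ 0.8539 -0.1673  0.11  ]
hL [0.5885 0.1116 0.084 ]
hM [0.5885 0.0035 0.084 ]
hR [ 0.5887 -0.1048  0.084 ]
0 [ 0.656 -0.082  0.35 ] [-0.37  0.69  0.89  1.34 -0.53  1.35 -1.05]
0 [ 0.463 -0.182  0.195] [-0.24  0.63  0.87  2.   -0.66  0.82 -0.56]
0 [ 0.467 -0.356  0.195] [ 0.15  0.71  0.77  1.76 -0.6   0.92 -0.4 ]
3.14 [ 0.656 -0.082  0.35 ] [-0.09  0.57  0.3   1.33 -0.17  1.26  1.79]
3.14 [ 0.463 -0.182  0.195] [ 0.2   0.48  0.16  1.99 -0.12  0.68  2.01]
3.14 [ 0.467 -0.356  0.195] [ 0.37  0.62  0.37  1.75 -0.29  0.83  2.45]
1.57 [ 0.656 -0.082  0.35 ] [-0.22  0.61  0.57  1.34 -0.33  1.29  0.35]
1.57 [ 0.463 -0.182  0.195] [-0.12  0.56  0.66  1.99 -0.5   0.75  0.83]
1.57 [ 0.467 -0.356  0.195] [ 0.22  0.67  0.63  1.76 -0.49  0.88  1.07]
-1.57 [ 0.656 -0.082  0.35 ] [-0.45  0.79  1.15  1.34 -0.71  1.44 -2.48]
-1.57 [ 0.463 -0.182  0.195] [-0.36  0.76  1.14  2.   -0.86  0.98 -1.91]
-1.57 [ 0.467 -0.356  0.195] [-0.01  0.88  1.14  1.76 -0.89  1.12 -1.7 ]
0 0.62 -0.106 [ 0.03  0.75  0.17  1.96 -0.73  0.24 -0.74]
0 0.5 -0.106 [ 0.85  0.92 -1.06  2.25  1.61  0.73 -2.92]
0 0.62 0.11 [-0.58  0.81  0.52  1.96 -1.08  0.34 -0.82]
0 0.5 0.11 [-0.1   0.68 -0.33  2.26  1.66  0.29  2.75]
3.14 0.62 -0.106 [ 0.36  0.76 -0.33  1.95  0.79  0.27  0.98]
3.14 0.5 -0.106 [ 0.53  0.71 -0.5   2.26  1.68  0.28  0.1 ]
3.14 0.62 0.11 [-0.16  0.75 -0.15  1.95  0.71  0.25  0.65]
3.14 0.5 0.11 [ 0.25  0.83 -0.88  2.25  1.6   0.69 -0.29]
```

Every measurement fits the given sizes: width 337 mm, depth 218 mm, bar 46 mm in front of the drawer. Swinging the lamp now.

Run:
```python
from h import *
from bench import arm, solver, readout, vision
O=[np.pi,0,np.pi/2]
arm.line_to([.207,.615,.38],feed=.3)
arm.grip(0.0)
arm.goto([*swing(.1,off=.05),.35],O)
arm.line_to([*swing(.1,off=.05),.195],feed=.25)
print(readout.get_obs()["time_s"])
for q in np.linspace(.25,2.2,14):
    arm.line_to([*swing(q),.195],feed=.15)
    o=readout.get_obs();f=np.round(o["contact_force"],1)
    print(round(q,2),np.round(o["eef_pos"],3),f)
    if np.linalg.norm(f)>15: print("stop");break
print(o["time_s"])
f=vision.grab_frame("top");cv2.imwrite("pics/top1.png",f["frame"])
```

```text
5.1667
0.25 [ 0.6   -0.087  0.197] [0.8 0.4 0.1]
0.4 [ 0.573 -0.092  0.195] [ 0.7  0.8 -0.5]
0.55 [ 0.548 -0.102  0.195] [1.1 0.2 0.3]
0.7 [ 0.524 -0.115  0.195] [-0.8  0.7 -0.3]
0.85 [ 0.502 -0.132  0.195] [ 0.6  0.2 -0.5]
1.0 [ 0.484 -0.152  0.195] [0.9 0.3 1. ]
1.15 [ 0.468 -0.174  0.195] [ 0.2 -0.1 -0.2]
1.3 [ 0.456 -0.198  0.195] [0.1 0.2 0.7]
1.45 [ 0.448 -0.224  0.195] [ 0.2 -0.2 -0.4]
1.6 [ 0.444 -0.251  0.195] [-0.1  0.2 -0.8]
1.75 [ 0.443 -0.278  0.195] [ 0.5 -0.5 -0. ]
1.9 [ 0.447 -0.305  0.195] [ 0.6 -0.5 -1. ]
2.05 [ 0.455 -0.331  0.195] [-0.1  0.6  0.6]
2.2 [ 0.466 -0.355  0.195] [ 0.1 -0.5 -0.5]
10.0333
```

View pics/top1.png

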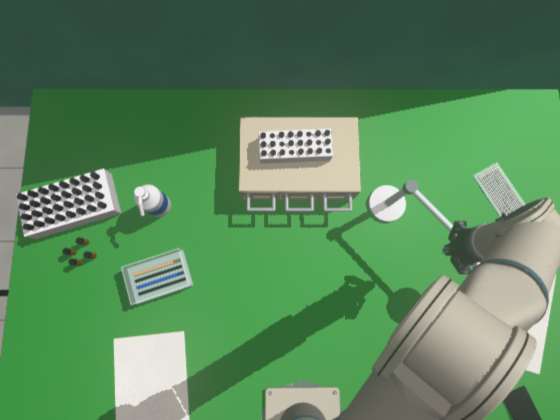

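The lamp arm now points lower right and is well clear: arm from (411,187) to (455,225), with the head hidden under the hand. The handles are clear at (262,209), (300,209) and (338,209). I'll back off and tug the right handle first.

```bash
cat >> h.py <<'E'
XG,BY=.6155,{"R":-.1045,"M":.0035,"L":.1115}
def tug(arm,readout,y,O):
    """hook closed fingers behind the bar, creep back; True if the drawer follows"""
    arm.line_to([XG,y,.135],feed=.3); arm.line_to([XG,y,.074],feed=.1)
    arm.dwell(.1); f0=np.array(readout.get_obs()["contact_force"]); print("in",f0.round(1))
    log=[]
    for k in range(1,14):
        x=XG-.002*k; arm.line_to([x,y,.074],feed=.03)
        o=readout.get_obs(); fx=o["contact_force"][0]-f0[0]; log.append((round(1000*(XG-o["eef_pos"][0]),1),round(fx,1)))
        if fx>10: break
    print(log, o["time_s"]); return fx<=10
E
python3 - <<'E'
from h import *
from bench import arm, solver, readout, vision
p=np.array(readout.get_obs()["eef_pos"])
arm.line_to([p[0]-.035,p[1]+.045,.195],feed=.2)
arm.line_to([p[0]-.035,p[1]+.045,.30],feed=.3)
best=None
for yaw in(0,np.pi,-np.pi):
    q=solver.inverse_kinematics([XG,BY["R"],.2],[np.pi,0,yaw]); print(yaw,None if q is None else np.round(q,2))
O=[np.pi,0,np.pi]
arm.goto([XG,BY["R"],.2],O)
q=solver.inverse_kinematics([XG,BY["R"],.074],O);print(np.round(q,2))
r=tug(arm,readout,BY["R"],O);print("open" if r else "locked")
if not r:
    arm.line_to([XG,BY["R"],.074],feed=.1)
E
```

```text
0 [-0.41  0.84  0.99  1.65 -0.78  1.09 -0.75]
3.141592653589793 [ 0.01  0.64  0.18  1.64 -0.14  0.88  1.82]
-3.141592653589793 [ 0.01  0.64  0.18  1.64 -0.14  0.88  1.82]
[ 0.04  0.81  0.15  1.72 -0.18  0.63  1.85]
in [-0.1 -0.2  0.4]
[(np.float64(2.0), np.float64(0.5)), (np.float64(4.2), np.float64(-0.4)), (np.float64(6.2), np.float64(0.0)), (np.float64(7.9), np.float64(0.8)), (np.float64(9.5), np.float64(2.5)), (np.float64(12.0), np.float64(2.7)), (np.float64(14.3), np.float64(1.8)), (np.float64(16.3), np.float64(1.2)), (np.float64(18.3), np.float64(2.5)), (np.float64(20.3), np.float64(1.3)), (np.float64(22.3), np.float64(1.8)), (np.float64(24.3), np.float64(1.9)), (np.float64(26.3), np.float64(1.8))] 16.625
open
```

It follows with about 2–3 N of drag, so the right drawer is unlocked. I'll pull it on and creep up to the stop.

Run:
```python
from h import *
from bench import arm, solver, readout, vision
y=BY["R"]
for d in np.arange(.04,.116,.015):
    arm.line_to([XG-d,y,.074],feed=.08); o=readout.get_obs(); print(round(d,3),np.round(o["contact_force"],1))
    if o["contact_force"][0]>12: break
else:
    for d in np.arange(.117,.145,.0015):
        arm.line_to([XG-d,y,.074],feed=.02); o=readout.get_obs(); print(round(d,4),round(XG-o["eef_pos"][0],4),np.round(o["contact_force"],1))
        if o["contact_force"][0]>9: break
print(o["time_s"])
f=vision.grab_frame("top");cv2.imwrite("pics/top2.png",f["frame"])
```

```text
0.04 [-0.7  0.2  0.3]
0.055 [-0.2 -0.3 -0.1]
0.07 [-0.5  0.2 -0.4]
0.085 [-0.4  0.3 -0.1]
0.1 [ 0.8  0.1 -0.1]
0.115 [-0.1  1.2  0.2]
0.117 0.1166 [ 0.5  0.  -0. ]
0.1185 0.1179 [ 3.  -0.5 -1. ]
0.12 0.1201 [ 2.5  1.3 -1. ]
0.1215 0.1218 [2.3 0.3 0.5]
0.123 0.1233 [2.4 0.6 0.4]
0.1245 0.1248 [ 2.1 -0.2 -0.2]
0.126 0.1262 [ 2.2  0.2 -0.2]
0.1275 0.1278 [ 1.4 -0.4  0.2]
0.129 0.1279 [ 4.9  0.5 -2.7]
0.1305 0.1279 [ 8.1  1.1 -4.5]
0.132 0.128 [10.1  0.6 -5.6]
21.3667
```

View pics/top2.png

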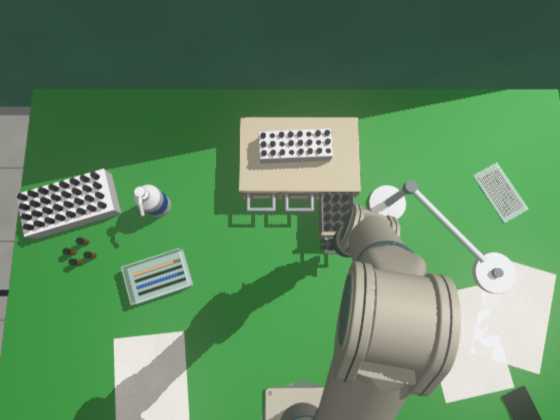

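The right drawer is out at its stop: the force rose at 128 mm hand travel, about 120 mm of drawer. The lamp head at (495,272) is far to the right of the chest. I'll unhook to the middle of the gap, lift straight up and check.

Run:
```python
from h import *
from bench import arm, solver, readout, vision
y=BY["R"];x=XG-.120
arm.line_to([x,y,.074],feed=.03); print(np.round(readout.get_obs()["contact_force"],1))
arm.line_to([x,y,.30],feed=.12)
arm.goto([.45,.2,.35],[np.pi,0,np.pi])
arm.dwell(.3)
o=readout.get_obs();print(o["time_s"],np.round(o["contact_force"],1),np.round(o["eef_pos"],3))
f=vision.grab_frame("top");cv2.imwrite("pics/top3.png",f["frame"])
np.savez("top3.npz",**{k:np.array(v) for k,v in f.items()})
for z in(.212,):print("head",ray(f,(494.5,272),z).round(3))
```

```text
[-0.3 -0.2  0.2]
25.4917 [ 0.6 -0.5  0.3] [0.45  0.199 0.35 ]
head [ 0.409 -0.459  0.212]
```

View pics/top3.png

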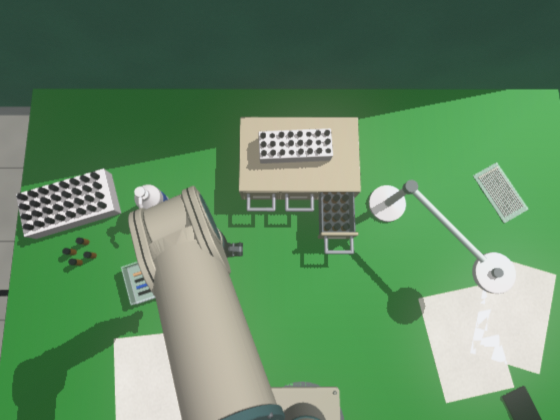

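The right drawer is open, with its bar at about (339,252), and the lamp, rack, pump and box are undisturbed. One last check of the opening from the bar pixels, then I hand in.

Run:
```python
from h import *
from bench import arm
t=dict(np.load("top3.npz"));im=t["frame"][235:262,327:353].astype(int)
m=(im.max(2)-im.min(2)<25)&(im.max(2)>110)
rows=np.where(m[:, :].sum(1)>=18)[0]+235;print(rows)
v=rows[rows>245].mean();d=.5885-ray(t,(339.5,v),.084)[0];print(v,d)
if abs(d-.12)<.006: print(arm.sign_off())
```

```text
[235 238 251 252 253]
252.0 0.11974290267820181
the job is handed in; nothing more can be done
None
```

The lamp is swung clear to the right of the chest, the unlocked drawer (the right one) is open to its stop at about 120 mm with no force reading above about 12 N during the pull, and the job is handed in with the hand off everything.

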